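# Set the retractable rule to the red cutting line

### The arm

A 6-joint arm with a two-finger parallel gripper is mounted at the origin on a cart in front of the work surface, level with it; the furniture and walls round the work are solid. World frame = base frame: x ahead of the robot, y to its left, z up, the work surface at z = 0. Lengths are in mm, angles in degrees, forces in N, time in s.
With the tool pointing down it reaches from about 325 to 875 mm from the base axis. Payload 4.4 kg.
Tool frame: the origin (TCP) lies on the centre line of the jaws, within the pads' length; the fingertips stand 25 mm ahead of it and the grasp point (between the pads) lies 6 mm ahead of it; z points along the fingers, y is the line along which they close (so a half turn about z gives the same grasp; the last joint's range is limited). The gripper opens to 85 mm and grips with 20 to 120 N. Pads are 22 mm wide; open, the fingers measure 114 mm over their backs; the gripper's body (76 mm by 85 mm) begins 54 mm behind the grasp point. The pads swing forward as they close: fully open they stand 13 mm farther back than shut.
Start: joints at [66.664, 11.837, 88.321, -0, 79.842, -8.623], TCP at [146.052, 556.144, 256.282] pointing down, gripper open.
Joint ranges: [-156.59, 156.59], [-49.26, 127.26], [12.9, 141.05], [-63.56, 243.56], [4.71, 150.69], [-161.64, 161.64]. Speed limits (degrees/s): [159.86, 159.86, 180, 180, 180, 180].

### API

Orientations are given as a 3x3 rotation matrix whose columns are the frame's x, y, z axes.
In Python, from workcell import ctrl gives the robot as it stands.
- The arm moves only by the tool servo_tool, never from a script. Its arguments are lists of equal length, an entry for each row: "translation": the shift along the tool's x, y, z in units of 3 cm (1.0 is 3 cm), a list of three; "angular": the turn, a rotation vector about the tool's x, y, z in units of 90 degrees (1.0 is 90 degrees), a list of three. A call has 1 to 12 rows; each row shifts and turns the commanded pose from where the row before left it, along the tool's axes as they then stand; what a row does not reach is not made up. A row lasts 1/12 s, in which the tool goes at most 41.7 mm and 7.16 degrees, less where a joint would pass 70% of its speed; a pose out of reach is approached as far as the arm can. A call with a number of a shift or a turn outside -1 to 1 is refused whole. A call with a gripper value outside its range is refused whole. "jaw" is the opening, from -1 (shut) to 1 (fully open), set as the call begins (left out, the last holds). The fingers move at their own pace and stop on an object; "squeeze" is the grip in N (left out, the last holds). Time passes only in rows, so rows that do not move let the fingers close. It gives the time, the measured TCP pose, the force, the opening and the grip force at its end, in the units of the state.
- ctrl.read_state(): the state, without advancing time (a new reading comes with each control period).
- ctrl.capture(name): name is "scene" or "top" or "wrist"; returns the picture (400x640x3 uint8, red, green, blue); there is no depth.
- ctrl.get_calibration(name): a dict with "K" (3x3 intrinsics, pixels), "R" (3x3) and "t" (3): a world point X has camera coordinates R X + t; the wrist camera has in their place "T_tool_cam" (4x4, takes a point from camera to tool coordinates, whose origin is the TCP and whose axes are the flange's). Camera axes: x right, y down, z forward; pixel columns grow to the right and rows downward; lengths in mm; the calibration is good to about 2 mm. A picture is of the moment at which its call begins: read the wrist's pose just before it. get_calibration takes no time and is no camera call.
- ctrl.sign_off(): hands the job in; it is judged then, once.
The state is a dict: "clock": time; "qpos": joint angles; "dq": joint speeds; "effort": joint torques, N m; "tcp_pos": TCP position; "tcp_rot": TCP orientation; "wrist_force": force on the tool from outside, world axes, zero at the start; "moment": the same for the moment, N m; "gripper_width": opening from 0.0 (shut) to 1.0 (fully open); "gripper_force": force on a finger pad.
Only numpy, scipy, OpenCV 4.12 (cv2) and the standard library are available. Lean on these libraries where they do the work, as an engineer would, in place of code of your own. Each camera call takes 0.05 s, during which the arm holds its last target. There are 200 camera calls.

### The job

Set the slicing length on the yellow retractable rule: place the rule on the slicing board with its end hooked over the outside of the dark end stop, back the case away against the spring until its front face (the face the blade comes out of) stands at the red line, not the blue one, with the case lying flat and square on the board. Only then press the red lock button on the case fully down; leave the rule lying there, hooked and locked.

Things in the scene. Friction and masses are not known exactly. Their poses are not given: they have to be found in the camera images.
- rule: Yellow and black pocket tape, 0.45 kg; case 100 (x) x 44 (y) x 40 mm high. Origin: centre of the case's underside; +x along the blade to the hook, z up; front face at x = +50 mm. Grip the long sides (y) at the middle. Set down flat on the board and let go, it stays put by friction even with the blade out and unlocked.
- rule_hook (a point): Lower edge, inner face, of the downturned steel hook (24 wide, 3 mm thick) at the end of the stiff 16 mm wide blade. It is 3 mm above the level of the case's underside and, with the blade in, 32 mm ahead of the front face (x = +82 mm of the rule). The blade's underside is 16 mm above the case's underside.
- rule_blade (a joint): How far the blade is drawn out, m: 0 in, up to 0.082. A spring of about 0.7 N (in) to 1.4 N (out) draws it in.
- lock_top (a point): Middle of the top of the red round lock button, 18 mm across, on the case at x = +36 mm, y = 0; 47.5 mm above the case's underside when up. Goes down by about 4 mm against 4 N of friction; stays down; press with about 7 N.
- rule_lock (a joint): Travel of the red lock button, m: 0 up (free); at about 0.004 it is fully down and clamps the blade; it stays where it is pressed.
- board: Pale wooden slicing board, fixed, 240 (x) x 100 (y) x 10 mm thick. Origin: centre of the underside, on the counter; +x to the dark end stop, a bar 10 mm thick across the +x end: its outer face is the board's end face, x = +120 mm; its top is 22 mm above the counter, 12 above the board's face. The hook goes down outside that face; the blade then passes 4 mm over the stop.
- red_line: Red line 4 mm wide across the board's upper face. Origin: its middle, 10 mm above the counter; x as the board's x. It lies 64 to 106 mm from the stop's outer face. A blue line like it, 25 to 45 mm away, is the wrong one; which is nearer the stop varies.

How it is judged:
By the outcome, as a careful person would: the job done as asked, in the order asked, and still so for the second after the job is handed in, with the robot touching nothing.
It also fails if it takes over 45 s, if anything falls off the work surface, if the arm or the gripper's body presses on something with over 40 N, if the wrist force passes 120 N, or if a joint passes its speed limit or range.

## Working session

There is one attempt and no reset: what is moved stays moved. The work goes in short steps, Python scripts to look and compute and a tool call to move; the robot and the scene stay as the last step left them, time stands still between calls to the robot, and variables do not carry over. Pictures are saved under pics/ and viewed, at most 10 in all, crops included, and the job is handed in when it is done.

Besides the shell and the picture viewer there is one more tool, called after "Request:" as name(argument=value, ...) on one line, values as JSON. servo_tool: Moves the arm, as the interface text tells. Shifts and turns lie within -1 to 1; 1 stands for 3 cm of shift or 90 degrees of turn. Its arguments: {"type":"object","properties":{"translation":{"type":"array"},"angular":{"type":"array"},"jaw":{"type":"number"},"squeeze":{"type":"number"}},"required":["translation","angular"]}

```bash
mkdir -p pics; ls
python3 - <<'E'
from workcell import ctrl
import cv2,numpy as np
np.set_printoptions(precision=4,suppress=True)
s=ctrl.read_state();print(s['clock'],s['tcp_pos'],s['tcp_rot'],s['gripper_width'],s['wrist_force'])
for n in ("scene","top","wrist"):
    c=ctrl.get_calibration(n);print(n,c)
    cv2.imwrite(f"pics/{n}0.png",ctrl.capture(n)[:,:,::-1])
a=cv2.imread("pics/top0.png");b=cv2.imread("pics/scene0.png")
E
```

```text
pics
0.0 [145.7702 555.4833 255.108 ] [[-0.9672  0.254  -0.0009]
 [ 0.254   0.9672 -0.0021]
 [ 0.0003 -0.0023 -1.    ]] 1.0032269276511177 [ 0.6272 -0.1174  0.0428]
scene {'K': array([[372.3828,   0.    , 321.7138],
       [  0.    , 372.3828, 196.9662],
       [  0.    ,   0.    ,   1.    ]]), 'R': array([[ 0.6997, -0.7143, -0.0108],
       [-0.5083, -0.4872, -0.7101],
       [ 0.502 ,  0.5024, -0.704 ]]), 't': array([-262.0386,  380.2895,  572.4024])}
top {'K': array([[473.6083,   0.    , 316.2455],
       [  0.    , 473.6083, 194.3263],
       [  0.    ,   0.    ,   1.    ]]), 'R': array([[-0.004 , -1.    , -0.0047],
       [-0.9951,  0.0045, -0.0989],
       [ 0.099 ,  0.0043, -0.9951]]), 't': array([113.6788, 499.6851, 862.9151])}
wrist {'K': array([[298.7529,   0.    , 319.6099],
       [  0.    , 298.7529, 201.0179],
       [  0.    ,   0.    ,   1.    ]]), 'T_tool_cam': array([[   0.0008,   -0.9637,   -0.267 ,   68.3759],
       [   1.    ,    0.0009,   -0.0001,   -0.4713],
       [   0.0003,   -0.267 ,    0.9637, -117.6975],
       [   0.    ,    0.    ,    0.    ,    1.    ]])}
```

View pics/top0.png

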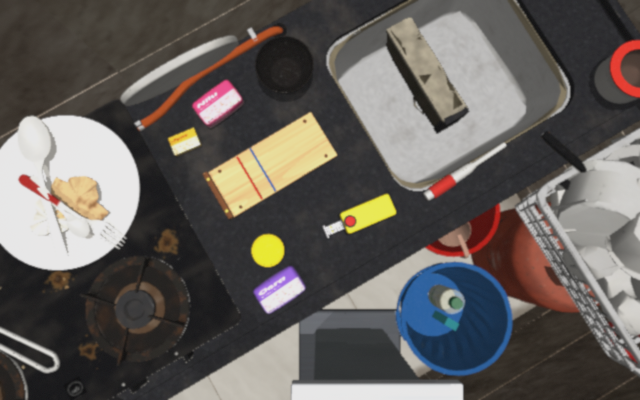

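View pics/scene0.png

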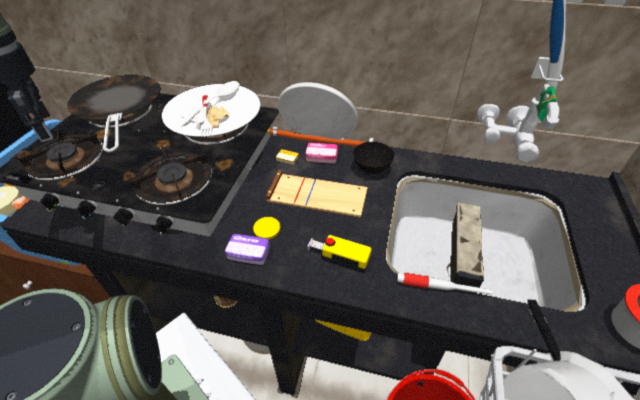

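The top view shows the board's stop at the left end (about 217,194), with the red line (249,178) nearer the stop and the blue line at (262,170). The rule case is at (368,213), with its hook at left (327,232). I'll enlarge this.

Run:
```python
import cv2
a=cv2.imread("pics/top0.png")[105:250,195:405]
cv2.imwrite("pics/top0c.png",cv2.resize(a,None,fx=3.8,fy=3.8,interpolation=cv2.INTER_CUBIC))
```

```text
(no output)
```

View pics/top0c.png

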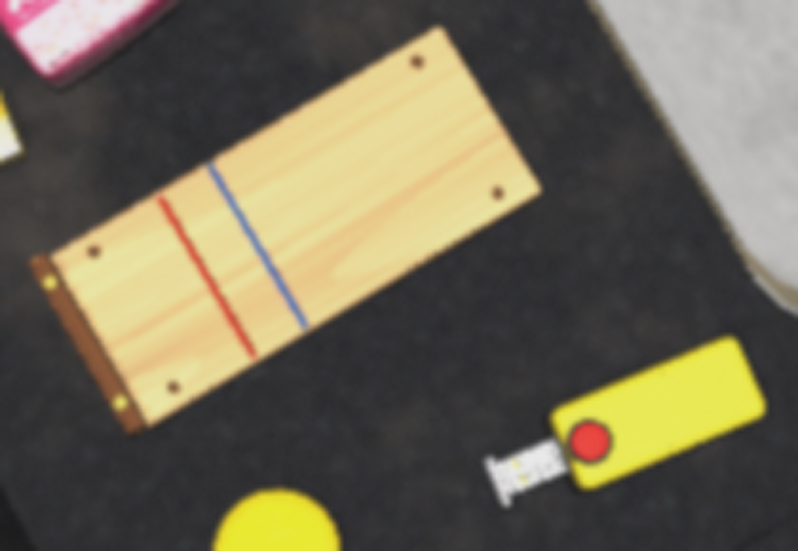

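The crop shows the red line from (161,199) to (254,356), the stop's outer top edge from (30,260) to (131,433), and the far board corners at (441,27) and (541,188). The case top corners are (551,410), (736,335), (768,410) and (583,492), the button is at (590,441), and the hook runs from (487,460) to (506,505).

```bash
cat > h.py <<'E'
import numpy as np, cv2
from workcell import ctrl
from scipy.optimize import least_squares
np.set_printoptions(precision=2,suppress=True)
def ray(name,uv,z,s=None):
    c=ctrl.get_calibration(name)
    d=np.linalg.inv(c['K'])@np.array([uv[0],uv[1],1.])
    if name=='wrist':
        T=c['T_tool_cam'];R=s['tcp_rot']@T[:3,:3];o=s['tcp_pos']+s['tcp_rot']@T[:3,3];d=R@d
    else: o=-c['R'].T@c['t'];d=c['R'].T@d
    return o+d*(z-o[2])/d[2]
def fit(local,world):  # 2D rigid pose: x,y,yaw
    L=np.array(local,float);W=np.array(world)[:,:2]
    def res(p):
        c,s=np.cos(p[2]),np.sin(p[2]);return (L@np.array([[c,s],[-s,c]])+p[:2]-W).ravel()
    best=min((least_squares(res,[*W.mean(0),a]) for a in(0,1.5,3,4.5)),key=lambda r:r.cost)
    return best.x[:2],np.degrees(best.x[2]),best.fun.reshape(-1,2)
E
python3 - <<'E'
from h import *
f=lambda p,z:ray('top',(195+(p[0]+.5)/3.8-.5,105+(p[1]+.5)/3.8-.5),z)
# board: stop at left; board +x points image-left
B=[f((441,27),10),f((541,188),10),f((30,260),22),f((131,433),22)]
for s in (1,-1):
  b=fit([(-120,-50*s),(-120,50*s),(120,-50*s),(120,50*s)],B);print('board',b[0],b[1],np.abs(b[2]).max())
  if np.abs(b[2]).max()<8: bb=b
a=np.radians(bb[1]);ux=np.array([np.cos(a),np.sin(a)])
for n,P in(('red',[(161,199),(254,356)]),('blue',[(210,163),(305,327)])):
  print(n,[120-(f(p,10)[:2]-bb[0])@ux for p in P])
R=[f((551,410),40),f((583,492),40),f((736,335),40),f((768,410),40)]
for s in (1,-1):
  print('rule',*fit([(50,-22*s),(50,22*s),(-50,-22*s),(-50,22*s)],R))
print('btn',f((590,441),47.5),'hook',f((487,460),17),f((506,505),17))
E
```

```text
board [559.85 198.67] 120.91805492390542 1.6300132481183027
board [559.85 198.67] 120.90373671050205 86.56962680515602
red [np.float64(71.70285858340534), np.float64(71.5085943879055)]
blue [np.float64(102.27808213455639), np.float64(100.86666155714735)]
rule [463.92  16.24] 112.47980073366583 [[ 0.22  2.17]
 [-0.9   0.38]
 [ 2.44 -0.23]
 [-1.75 -2.31]]
rule [463.92  16.24] 112.97041866053738 [[-40.76 -15.  ]
 [ 39.29  17.21]
 [-37.75 -17.06]
 [ 39.23  14.85]]
btn [449.54  50.51  47.5 ] hook [441.68  99.52  17.  ] [419.48  90.27  17.  ]
```

Request:
servo_tool(translation=[[0,0,0],[0,0,0],[0,0,0],[0,0,0],[0,0,0],[0,0,0],[0,0,0],[0,0,0],[0,0,0]], angular=[[0,0,0.065],[0,0,0.065],[0,0,0.065],[0,0,0.065],[0,0,0.065],[0,0,0.065],[0,0,0.065],[0,0,0.065],[0,0,0.065]], jaw=1)

```text
clock: 0.9
tcp_pos: [145.9, 555.8, 255.8]
tcp_rot: [[-0.38, 0.925, -0.0], [0.925, 0.38, -0.001], [-0.001, -0.001, -1.0]]
wrist_force: [0.6, 0.0, 0.4]
gripper_width: 0.999
gripper_force: 0.0
```

Request:
servo_tool(translation=[[-0.86,0.12,0.12],[-0.86,0.12,0.12],[-0.86,0.12,0.12],[-0.86,0.12,0.12],[-0.86,0.12,0.12],[-0.86,0.12,0.12],[-0.86,0.12,0.12],[-0.86,0.12,0.12],[-0.86,0.12,0.12],[-0.86,0.12,0.12],[-0.86,0.12,0.12],[-0.86,0.12,0.12]], angular=[[0,0,0],[0,0,0],[0,0,0],[0,0,0],[0,0,0],[0,0,0],[0,0,0],[0,0,0],[0,0,0],[0,0,0],[0,0,0],[0,0,0]])

```text
clock: 1.9
tcp_pos: [305.3, 285.8, 212.7]
tcp_rot: [[-0.385, 0.923, -0.0], [0.923, 0.385, -0.0], [-0.0, -0.0, -1.0]]
wrist_force: [1.0, 1.5, 0.9]
gripper_width: 0.999
gripper_force: 0.0
```

Request:
servo_tool(translation=[[-0.86,0.12,0.12],[-0.86,0.12,0.12],[-0.86,0.12,0.12],[-0.86,0.12,0.12],[-0.86,0.12,0.12],[-0.86,0.12,0.12],[-0.86,0.12,0.12],[-0.86,0.12,0.12],[-0.86,0.12,0.12],[-0.86,0.12,0.12],[-0.86,0.12,0.12],[0,0,0]], angular=[[0,0,0],[0,0,0],[0,0,0],[0,0,0],[0,0,0],[0,0,0],[0,0,0],[0,0,0],[0,0,0],[0,0,0],[0,0,0],[0,0,0]])

```text
clock: 2.9
tcp_pos: [452.7, 37.0, 173.1]
tcp_rot: [[-0.381, 0.924, 0.001], [0.924, 0.381, -0.002], [-0.002, 0.0, -1.0]]
wrist_force: [-0.5, 0.0, -0.5]
gripper_width: 0.997
gripper_force: 0.0
```

Run:
```python
from h import *
s=ctrl.read_state();np.save('s1.npy',s,allow_pickle=True)
print(s['clock'],s['tcp_pos'],s['tcp_rot'],np.array(s['qpos']),s['wrist_force'])
cv2.imwrite("pics/w1.png",ctrl.capture("wrist")[:,:,::-1])
```

```text
2.9 [452.68  36.99 173.1 ] [[-0.38  0.92  0.  ]
 [ 0.92  0.38 -0.  ]
 [-0.    0.   -1.  ]] [ -6.21   2.15 109.7   -0.1   68.09 -28.58] [-0.52  0.05 -0.53]
```

View pics/w1.png

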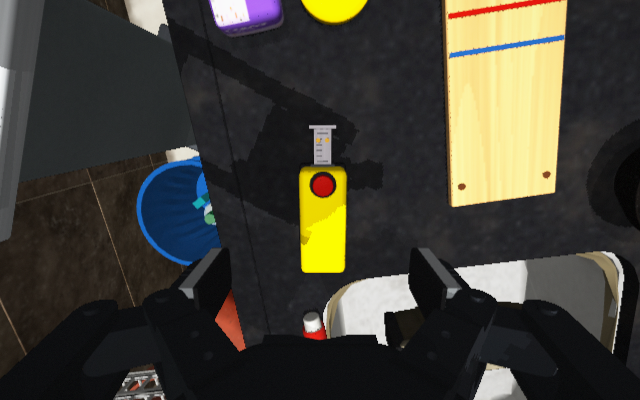

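The wrist view shows the case top corners at about (301,167), (346,167), (345,272) and (303,272), the button at (323,185), and the hook at (322,127). The way is clear for the fingers.

Run:
```python
from h import *
s=np.load('s1.npy',allow_pickle=True).item()
W=[ray('wrist',p,40,s) for p in[(301,167),(346,167),(345.5,272),(303,272)]]
f=fit([(50,22),(50,-22),(-50,-22),(-50,22)],W);print(f)
print(ray('wrist',(323,185),47.5,s),ray('wrist',(322,127),17,s))
R=s['tcp_rot']
d=np.array([f[0][0],f[0][1],30])-s['tcp_pos'];print('tool delta/30',R.T@d/30, 'tool yaw',np.degrees(np.arctan2(R[1,0],R[0,0])))
```

```text
(array([463.63,  18.12]), np.float64(112.98158716602606), array([[-2.9 , -0.67],
       [ 2.5 ,  1.99],
       [ 2.13,  0.34],
       [-1.73, -1.67]]))
[449.19  50.49  47.5 ] [430.95  92.71  17.  ]
tool delta/30 [-0.71  0.1   4.77] tool yaw 112.415817485329
```

Request:
servo_tool(translation=[[-0.37,0.05,0.4],[-0.36,0.04,0.6],[0,0,0.8],[0,0,0.8],[0,0,0.8],[0,0,0.6],[0,0,0.4],[0,0,0.2],[0,0,0.1],[0,0,0]], angular=[[0,0,0],[0,0,0],[0,0,0],[0,0,0],[0,0,0],[0,0,0],[0,0,0],[0,0,0],[0,0,0],[0,0,0]])

```text
clock: 3.78
tcp_pos: [461.4, 21.7, 32.3]
tcp_rot: [[-0.385, 0.923, -0.001], [0.923, 0.385, 0.0], [0.001, -0.001, -1.0]]
wrist_force: [-0.1, -0.3, 0.9]
gripper_width: 1.002
gripper_force: 0.0
```

Request:
servo_tool(translation=[[0,0,0],[0,0,0],[0,0,0],[0,0,0],[0,0,0],[0,0,0],[0,0,0],[0,0,0],[0,0,0],[0,0,0]], angular=[[0,0,0],[0,0,0],[0,0,0],[0,0,0],[0,0,0],[0,0,0],[0,0,0],[0,0,0],[0,0,0],[0,0,0]], jaw=-1, squeeze=40)

```text
clock: 4.62
tcp_pos: [462.3, 21.0, 33.7]
tcp_rot: [[-0.385, 0.923, 0.001], [0.923, 0.385, -0.0], [-0.001, 0.001, -1.0]]
wrist_force: [-2.2, 0.3, 7.9]
gripper_width: 0.485
gripper_force: 39.6
```

Request:
servo_tool(translation=[[0,0,-0.2],[0,0,-0.4],[0,0,-0.5],[0,0,-0.5],[0,0,-0.4],[0,0,0],[0,0,0]], angular=[[0,0,0],[0,0,0],[0,0,0],[0,0,0],[0,0,0],[0,0,-0.046],[0,0,-0.046]])

```text
clock: 5.2
tcp_pos: [461.6, 21.2, 93.0]
tcp_rot: [[-0.517, 0.856, 0.001], [0.856, 0.517, -0.0], [-0.0, 0.001, -1.0]]
wrist_force: [-0.3, -0.1, -6.6]
gripper_width: 0.487
gripper_force: 42.2
```

Request:
servo_tool(translation=[[0.2,0.23,0],[0.5,0.6,0],[0.6,0.7,0],[0.6,0.7,0],[0.6,0.7,0],[0.6,0.7,0],[0.6,0.7,0],[0.6,0.7,0],[0.5,0.6,0],[0.2,0.2,0],[0,0,0],[0,0,0]], angular=[[0,0,0],[0,0,0],[0,0,0],[0,0,0],[0,0,0],[0,0,0],[0,0,0],[0,0,0],[0,0,0],[0,0,0],[0,0,0],[0,0,0]])

```text
clock: 6.2
tcp_pos: [533.5, 239.8, 91.4]
tcp_rot: [[-0.514, 0.858, -0.003], [0.858, 0.514, -0.001], [0.0, -0.003, -1.0]]
wrist_force: [-0.3, -0.4, -5.5]
gripper_width: 0.49
gripper_force: 42.4
```

Run:
```python
from h import *
s=ctrl.read_state();np.save('s2.npy',s,allow_pickle=True)
R=s['tcp_rot'];print(s['clock'],s['tcp_pos'],np.degrees(np.arctan2(R[1,0],R[0,0])),R[:,2],s['wrist_force'],s['gripper_width'])
im=ctrl.capture("wrist")[:,:,::-1];cv2.imwrite("pics/w2.png",im)
cv2.imwrite("pics/w2c.png",cv2.resize(im[0:290,180:500],None,fx=2,fy=2,interpolation=cv2.INTER_CUBIC))
```

```text
6.2 [533.47 239.8   91.38] 120.93837205638542 [-0. -0. -1.] [-0.31 -0.37 -5.49] 0.4898604360276932
```

View pics/w2c.png

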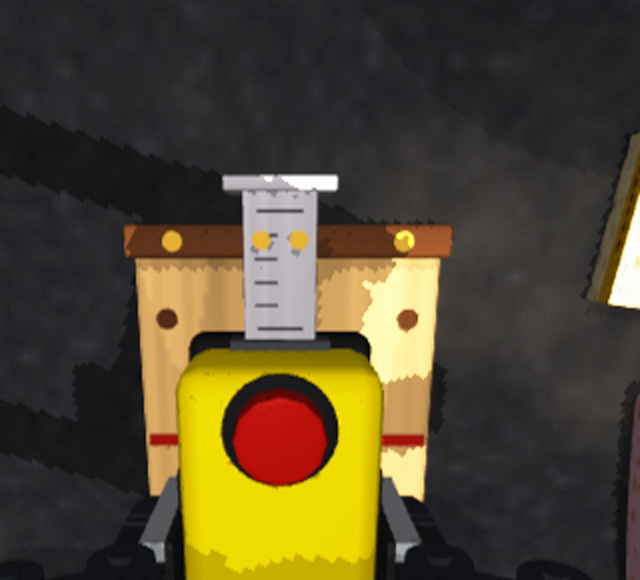

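The crop shows the stop's outer edge from (124,226) to (452,225), the red line at row 440, and the hook from row 175 (outer) to 190 (inner). The button centre is at (280,437), the blade is square to the stop, and there is no skew.

Run:
```python
from h import *
s=np.load('s2.npy',allow_pickle=True).item();R=s['tcp_rot']
g=lambda x,y,z:R.T@(ray('wrist',(180+(x+.5)/2-.5,(y+.5)/2-.5),z,s)-s['tcp_pos'])
for n,p in dict(stopL=(124,226,22),stopR=(452,225,22),stopinnerL=(135,258,22),redL=(165,440,10),redR=(403,440,10),hook_out=(280,175,75.5),hook_in=(280,190,74),btn=(280,437,105.5),front=(280,345,74)).items(): print(n,g(*p))
```

```text
stopL [ 70.94 -47.72  69.55]
stopR [71.3  50.76 69.25]
stopinnerL [ 61.59 -45.01  69.54]
redL [ -1.14 -41.26  81.51]
redR [-0.97 42.49 81.26]
hook_out [80.36 -0.81 15.91]
hook_in [77.49 -0.81 17.41]
btn [ 32.59  -0.75 -14.1 ]
front [44.03 -0.78 17.4 ]
```

Request:
servo_tool(translation=[[0,0.07,0.2],[0,0,0.4],[0,0,0.4],[0,0,0.3],[0,0,0.15],[0,0,0.03],[0,0,0],[0,0,0]], angular=[[0,0,0],[0,0,0],[0,0,0],[0,0,0],[0,0,0],[0,0,0],[0,0,0],[0,0,0]])

```text
clock: 6.92
tcp_pos: [536.9, 240.8, 48.3]
tcp_rot: [[-0.514, 0.858, 0.001], [0.858, 0.514, 0.0], [-0.0, 0.001, -1.0]]
wrist_force: [0.2, -0.2, -5.0]
gripper_width: 0.487
gripper_force: 42.4
```

Request:
servo_tool(translation=[[0,0,0.08],[0,0,0],[-0.05,0,0],[-0.1,0,0],[-0.2,0,0],[-0.2,0,0],[-0.2,0,0],[-0.2,0,0],[-0.2,0,0],[-0.2,0,0],[-0.12,0,0],[0,0,0]], angular=[[0,0,0],[0,0,0],[0,0,0],[0,0,0],[0,0,0],[0,0,0],[0,0,0],[0,0,0],[0,0,0],[0,0,0],[0,0,0],[0,0,0]])

```text
clock: 7.92
tcp_pos: [559.8, 202.0, 45.7]
tcp_rot: [[-0.513, 0.858, 0.0], [0.858, 0.513, -0.0], [-0.0, 0.0, -1.0]]
wrist_force: [-0.4, 0.5, -4.9]
gripper_width: 0.488
gripper_force: 42.4
```

Run:
```python
from h import *
s=ctrl.read_state();np.save('s3.npy',s,allow_pickle=True)
R=s['tcp_rot'];print(s['clock'],s['tcp_pos'],np.degrees(np.arctan2(R[1,0],R[0,0])),R[:,2],s['wrist_force'],s['gripper_width'])
im=ctrl.capture("wrist")[:,:,::-1];cv2.imwrite("pics/w3.png",im)
cv2.imwrite("pics/w3c.png",cv2.resize(im[20:220,220:420],None,fx=3,fy=3,interpolation=cv2.INTER_CUBIC))
```

```text
7.9167 [559.8  202.01  45.75] 120.86125041107145 [ 0. -0. -1.] [-0.38  0.49 -4.95] 0.48777798483650303
```

View pics/w3c.png

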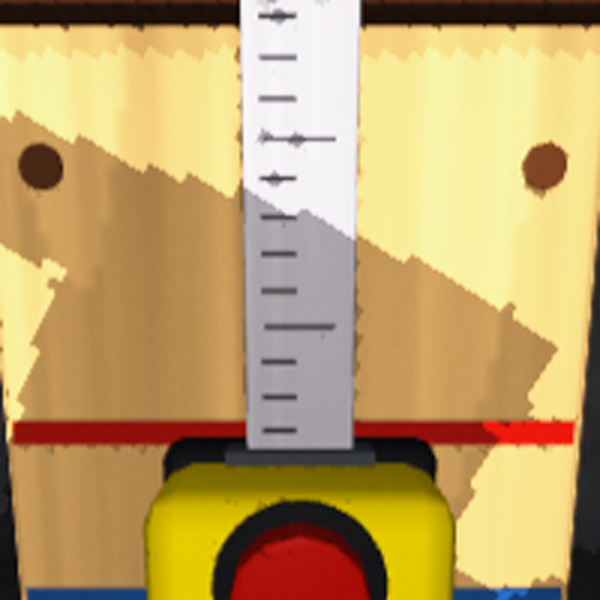

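The blade is out through the hook. The red line's centre is at crop row 433, and the case's lower front edge is at row 437, with left and right ends at (165,450) and (436,450). The stop is at the top, and the view is square.

Run:
```python
from h import *
s=np.load('s3.npy',allow_pickle=True).item();R=s['tcp_rot']
g=lambda x,y,z:R.T@(ray('wrist',(220+(x+.5)/3-.5,20+(y+.5)/3-.5),z,s)-s['tcp_pos'])
for n,p in dict(redL=(20,432,10),redR=(570,433,10),rede1=(300,421,10),rede2=(300,444,10),base=(300,437,12),front_top=(300,463,50),btn=(300,585,60)).items(): print(n,g(*p))
im=cv2.imread('pics/w3.png');print(im[0:40,240].tolist()[::2])
print(im[155:180,282].tolist())
```

```text
redL [ 45.22 -48.92  35.73]
redR [45.13 45.53 35.73]
rede1 [47.15 -0.83 35.73]
rede2 [43.19 -0.83 35.73]
base [44.71 -0.83 33.73]
front_top [47.18 -0.8  -4.27]
btn [ 34.02  -0.79 -14.27]
[[35, 72, 135], [37, 76, 136], [25, 64, 96], [40, 105, 151], [39, 107, 153], [40, 89, 149], [39, 79, 145], [40, 79, 147], [39, 78, 146], [31, 64, 120], [23, 43, 79], [8, 17, 31], [8, 16, 30], [6, 13, 25], [38, 67, 95], [134, 221, 248], [134, 221, 248], [133, 221, 248], [134, 222, 248], [149, 233, 248]]
[[79, 136, 181], [80, 137, 181], [82, 138, 182], [79, 136, 181], [70, 121, 168], [40, 71, 147], [12, 17, 145], [10, 18, 146], [10, 14, 145], [10, 15, 145], [10, 13, 102], [10, 10, 9], [12, 11, 10], [14, 13, 13], [16, 15, 15], [19, 17, 18], [20, 17, 17], [21, 19, 20], [24, 21, 22], [25, 25, 25], [16, 67, 78], [0, 98, 115], [0, 102, 120], [0, 105, 123], [0, 107, 126]]
```

Request:
servo_tool(translation=[[0,0,0.04],[0,0,0.03],[0,0,0],[0,0,0]], angular=[[0,0,0],[0,0,0],[0,0,0],[0,0,0]])

```text
clock: 8.3
tcp_pos: [559.2, 203.2, 43.8]
tcp_rot: [[-0.514, 0.858, 0.0], [0.858, 0.514, -0.0], [-0.0, 0.0, -1.0]]
wrist_force: [-1.9, 0.9, -2.0]
gripper_width: 0.485
gripper_force: 42.7
```

Request:
servo_tool(translation=[[0,0,0.02],[0,0,0],[0,0,0]], angular=[[0,0,0],[0,0,0],[0,0,0]])

```text
clock: 8.55
tcp_pos: [559.2, 203.2, 43.8]
tcp_rot: [[-0.514, 0.858, -0.0], [0.858, 0.514, 0.0], [0.0, 0.0, -1.0]]
wrist_force: [-4.8, 0.0, 4.8]
gripper_width: 0.485
gripper_force: 43.5
```

Request:
servo_tool(translation=[[0,0,0],[0,0,0],[0,0,0],[0,0,0],[0,0,0],[0,0,0],[0,0,0],[0,0,0]], angular=[[0,0,0],[0,0,0],[0,0,0],[0,0,0],[0,0,0],[0,0,0],[0,0,0],[0,0,0]], jaw=1)

```text
clock: 9.22
tcp_pos: [559.3, 202.9, 42.9]
tcp_rot: [[-0.514, 0.858, 0.0], [0.858, 0.514, -0.0], [-0.0, 0.0, -1.0]]
wrist_force: [-0.3, 0.4, 0.4]
gripper_width: 1.002
gripper_force: 0.0
```

Request:
servo_tool(translation=[[0,0,-0.2],[0,0,-0.4],[0,0,-0.5],[0,0,-0.5],[0,0,-0.4],[0,0,0],[0,0,0]], angular=[[0,0,0],[0,0,0],[0,0,0],[0,0,0],[0,0,0],[0,0,0],[0,0,0]])

```text
clock: 9.8
tcp_pos: [560.2, 203.2, 104.6]
tcp_rot: [[-0.514, 0.858, 0.003], [0.858, 0.514, 0.001], [-0.001, 0.003, -1.0]]
wrist_force: [-0.3, 0.4, 0.7]
gripper_width: 1.0
gripper_force: 0.0
```

Run:
```python
from h import *
s=ctrl.read_state();np.save('s4.npy',s,allow_pickle=True)
R=s['tcp_rot'];print(s['clock'],s['tcp_pos'],np.degrees(np.arctan2(R[1,0],R[0,0])),R[:,2],s['wrist_force'],s['gripper_width'])
im=ctrl.capture("wrist")[:,:,::-1];cv2.imwrite("pics/w4.png",im)
cv2.imwrite("pics/w4c.png",cv2.resize(im[20:270,220:420],None,fx=2.4,fy=2.4,interpolation=cv2.INTER_CUBIC))
```

```text
9.8 [560.23 203.16 104.61] 120.91773515121895 [ 0.  0. -1.] [-0.29  0.42  0.71] 0.9999524769841686
```

View pics/w4c.png

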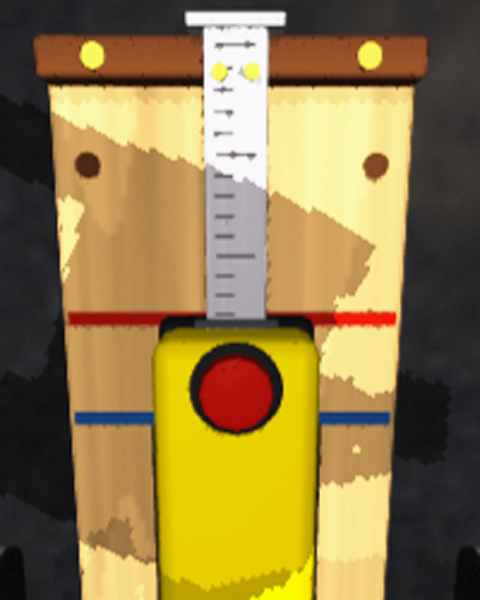

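The hook sits at rows 12–26, outside the stop's outer edge at row 37. The red line spans rows 312–325 (centre 318.5), the case's lower front edge is at row 317, the button is at (236,394), and the case is square.

Run:
```python
from h import *
s=np.load('s4.npy',allow_pickle=True).item();R=s['tcp_rot']
g=lambda x,y,z:R.T@(ray('wrist',(220+(x+.5)/2.4-.5,20+(y+.5)/2.4-.5),z,s)-s['tcp_pos'])
for n,p in dict(red=(110,318.5,10),redR=(360,318.5,10),base=(200,317,10),hook_in=(195,26,26),hook_out=(195,12,28),stopL=(36,37,22),stopR=(428,37,22),btn=(236,394,57.5)).items(): print(n,g(*p))
im=cv2.imread('pics/w4.png');print(im[145:165,293].tolist());print(im[145:165,265].tolist())
```

```text
red [ 44.53 -39.04  94.44]
redR [44.57 34.45 94.67]
base [ 44.98 -12.59  94.52]
hook_in [117.5  -11.92  78.45]
hook_out [120.02 -11.76  76.45]
stopL [115.99 -52.08  82.33]
stopR [116.12  46.33  82.62]
btn [32.17 -1.74 47.07]
[[83, 144, 189], [82, 144, 189], [84, 145, 189], [84, 144, 188], [67, 117, 179], [32, 54, 160], [11, 13, 106], [13, 12, 12], [15, 13, 12], [19, 17, 17], [22, 21, 23], [21, 42, 47], [5, 84, 97], [0, 109, 127], [0, 111, 130], [0, 119, 139], [0, 136, 158], [0, 156, 180], [0, 174, 202], [0, 187, 215]]
[[86, 148, 192], [85, 147, 191], [83, 147, 190], [85, 147, 192], [68, 118, 182], [32, 53, 160], [9, 15, 149], [9, 16, 149], [11, 16, 149], [11, 16, 149], [42, 76, 165], [74, 131, 187], [84, 148, 194], [84, 147, 193], [85, 148, 192], [84, 147, 191], [84, 147, 191], [83, 147, 191], [83, 147, 192], [84, 147, 192]]
```

Request:
servo_tool(translation=[[0.3,-0.04,0],[0.4,0,0],[0.37,0,0],[0,0,0],[0,0,0],[0,0,0],[0,0,0],[0,0,0],[0,0,0],[0,0,0],[0,0,0],[0,0,0]], angular=[[0,0,0],[0,0,0],[0,0,0],[0,0,0],[0,0,0],[0,0,0],[0,0,0],[0,0,0],[0,0,0],[0,0,0],[0,0,0],[0,0,0]], jaw=-1, squeeze=20)

```text
clock: 10.85
tcp_pos: [541.8, 229.7, 103.0]
tcp_rot: [[-0.514, 0.858, -0.0], [0.858, 0.514, -0.0], [0.0, -0.0, -1.0]]
wrist_force: [0.1, -0.3, -0.0]
gripper_width: 0.0
gripper_force: 0.0
```

Request:
servo_tool(translation=[[0,0,0.2],[0,0,0.2],[0,0,0.15],[0,0,0],[0,0,0]], angular=[[0,0,0],[0,0,0],[0,0,0],[0,0,0],[0,0,0]])

```text
clock: 11.27
tcp_pos: [541.1, 229.7, 85.5]
tcp_rot: [[-0.514, 0.858, -0.002], [0.858, 0.514, -0.0], [0.001, -0.002, -1.0]]
wrist_force: [-0.3, -1.0, -0.2]
gripper_width: -0.001
gripper_force: 0.0
```

Request:
servo_tool(translation=[[0,0,0.06],[0,0,0.05],[0,0,0],[0,0,0]], angular=[[0,0,0],[0,0,0],[0,0,0],[0,0,0]])

```text
clock: 11.6
tcp_pos: [541.7, 229.9, 83.2]
tcp_rot: [[-0.514, 0.858, 0.0], [0.858, 0.514, 0.0], [-0.0, 0.0, -1.0]]
wrist_force: [-0.4, -0.2, -0.5]
gripper_width: -0.003
gripper_force: 0.0
```

Request:
servo_tool(translation=[[0,0,0.04],[0,0,0],[0,0,0]], angular=[[0,0,0],[0,0,0],[0,0,0]])

```text
clock: 11.85
tcp_pos: [542.0, 230.0, 82.4]
tcp_rot: [[-0.514, 0.858, 0.001], [0.858, 0.514, 0.0], [-0.0, 0.001, -1.0]]
wrist_force: [-0.5, -0.1, 1.3]
gripper_width: -0.005
gripper_force: 0.7
```

Contact is starting, so I'll press on in small steps.

Request:
servo_tool(translation=[[0,0,0.04],[0,0,0.04],[0,0,0],[0,0,0]], angular=[[0,0,0],[0,0,0],[0,0,0],[0,0,0]])

```text
clock: 12.18
tcp_pos: [542.0, 230.1, 79.9]
tcp_rot: [[-0.514, 0.858, 0.001], [0.858, 0.514, 0.0], [-0.0, 0.001, -1.0]]
wrist_force: [-0.8, 0.9, 2.8]
gripper_width: 0.002
gripper_force: 1.8
```

Request:
servo_tool(translation=[[0,0,0.03],[0,0,0.02],[0,0,0],[0,0,0]], angular=[[0,0,0],[0,0,0],[0,0,0],[0,0,0]])

```text
clock: 12.52
tcp_pos: [542.0, 230.0, 78.7]
tcp_rot: [[-0.514, 0.858, 0.001], [0.858, 0.514, 0.0], [-0.0, 0.001, -1.0]]
wrist_force: [-1.0, 0.0, 5.3]
gripper_width: 0.001
gripper_force: 3.0
```

Request:
servo_tool(translation=[[0,0,0.02],[0,0,0.01],[0,0,0],[0,0,0]], angular=[[0,0,0],[0,0,0],[0,0,0],[0,0,0]])

```text
clock: 12.85
tcp_pos: [542.1, 230.1, 78.6]
tcp_rot: [[-0.514, 0.858, 0.001], [0.858, 0.514, 0.0], [-0.0, 0.001, -1.0]]
wrist_force: [-1.1, -0.1, 10.8]
gripper_width: 0.0
gripper_force: 5.0
```

It's bottomed out: 10.8 N with about 4 mm of travel. I'll back off and check.

Request:
servo_tool(translation=[[0,0,-0.1],[0,0,-0.3],[0,0,-0.5],[-0.3,0,-0.4],[-0.4,0,0],[-0.3,0,0],[0,0,0],[0,0,0]], angular=[[0,0,0],[0,0,0],[0,0,0],[0,0,0],[0,0,0],[0,0,0],[0,0,0],[0,0,0]])

```text
clock: 13.52
tcp_pos: [557.0, 203.0, 115.3]
tcp_rot: [[-0.512, 0.859, -0.002], [0.859, 0.512, -0.0], [0.001, -0.002, -1.0]]
wrist_force: [-0.2, 0.0, -0.9]
gripper_width: 0.001
gripper_force: 0.0
```

Run:
```python
from h import *
s=ctrl.read_state();np.save('s5.npy',s,allow_pickle=True)
print(s['clock'],s['tcp_pos'],s['wrist_force'])
im=ctrl.capture("wrist")[:,:,::-1];cv2.imwrite("pics/w5.png",im)
cv2.imwrite("pics/w5c.png",cv2.resize(im[20:270,220:420],None,fx=2.4,fy=2.4,interpolation=cv2.INTER_CUBIC))
```

```text
13.5167 [557.   202.96 115.26] [-0.2   0.01 -0.92]
```

View pics/w5c.png

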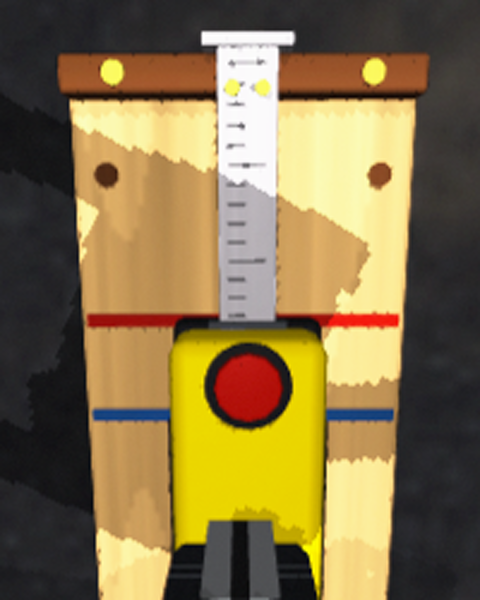

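The picture shows the button sunk in its ring at (248,385). The case front is on the red line at row 319, the hook is over the stop at row 38, and the gripper is clear.

```bash
python3 -c "
from workcell import ctrl
print(ctrl.sign_off())"
```

```text
the job is handed in; nothing more can be done
None
```

I handed the job in at 13.5 s: the rule is hooked over the stop, its front face is within about 1 mm of the red line by the camera, it lies square on the board, and the lock button went fully down (about 4 mm of travel); no verdict came back.

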